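# Roll test for two microscope focus spindles

### The arm

A 6-joint arm with a two-finger parallel gripper is mounted at the origin on the work surface. World frame = base frame: x ahead of the robot, y to its left, z up, the work surface at z = 0. Lengths are in m, angles in rad, forces in N, time in s.
With the tool pointing down it reaches from about 0.35 to 0.875 m from the base axis. Payload 4.2 kg.
Tool frame: the origin (TCP) lies on the centre line of the jaws, within the pads' length; the fingertips stand 22 mm ahead of it and the grasp point (between the pads) lies 3 mm ahead of it; z points along the fingers, y is the line along which they close (so a half turn about z gives the same grasp; the last joint's range is limited). The gripper opens to 85 mm and grips with 20 to 120 N. Pads are 22 mm wide; open, the fingers measure 114 mm over their backs; the gripper's body (76 mm by 85 mm) begins 54 mm behind the grasp point. The pads swing forward as they close: fully open they stand 13 mm farther back than shut.
Start: joints at [-0.842, 0.385, 0.008, 0, -1.194, -0.259], TCP at [0.283, -0.557, 0.253] pointing down, gripper open.
Joint ranges: [-3.14, 3.14], [-1.21, 2.06], [-1.07, 1.41], [-3.16, 2.05], [-2.99, -0.16], [-3.1, 3.1]. Speed limits (rad/s): [2.79, 2.79, 3.14, 3.14, 3.14, 3.14].

### API

Orientations are given as a unit quaternion [w, x, y, z].
In Python, from station import bot gives the robot as it stands.
- The arm moves only by the shell command python3 -m creep 'ROWS' [OPENING] [FORCE]. ROWS is JSON, a list that holds one entry, the list of rows, each a list of 4 numbers: the shift along the tool's x, y, z in cm, then the turn about the tool's z in rad. In form: [[[tx, ty, tz, roll], ...]]. A call has 1 to 10 rows; each row shifts and turns the commanded pose from where the row before left it, along the tool's axes as they then stand; what a row does not reach is not made up. A row lasts 1/8 s, in which the tool goes at most 62.5 mm and 10.7 degrees, less where a joint would pass 70% of its speed; a pose out of reach is approached as far as the arm can. A call with a gripper value outside its range is refused whole. OPENING is the finger opening in cm, from 0 to 8.54, set as the call begins (- or left out, the last holds). The fingers move at their own pace and stop on an object; FORCE is the grip in N (left out, the last holds). Time passes only in rows, so rows that do not move let the fingers close. It gives the time, the measured TCP pose, the force, the opening and the grip force at its end, in the units of the state.
- bot.get_obs(): the state, without advancing time (a new reading comes with each control period).
- bot.snapshot(name): name is "side" or "top" or "wrist"; returns a dict with "image" (400x640x3 uint8, red, green, blue), "fx", "fy", "cx", "cy" (pixels), "view" (4x4, takes a point from world to camera coordinates); the wrist camera has in their place "tool_from_camera" (4x4, takes a point from camera to tool coordinates, whose origin is the TCP and whose axes are the flange's). Camera axes: x right, y up, looking along -z (the intrinsics and any distortion apply to the point x, -y, -z); pixel columns grow to the right and rows downward; lengths in m; the calibration is good to about 2 mm. A picture is of the moment at which its call begins: read the wrist's pose just before it. There is no depth.
- bot.hand_in(): hands the job in; it is judged then, once.
The state is a dict: "t": time; "joint_positions": joint angles; "dq": joint speeds; "tau": joint torques, N m; "position": TCP position; "eef_rot": TCP orientation; "wrist_force": force on the tool from outside, world axes, zero at the start; "wrist_torque": the same for the moment, N m; "gripper_width": opening from 0.0 (shut) to 1.0 (fully open); "grip_force": force on a finger pad.
Only numpy, scipy, OpenCV 4.12 (cv2) and the standard library are available. Lean on these libraries where they do the work, as an engineer would, in place of code of your own. Each camera call takes 0.05 s, during which the arm holds its last target. There are 200 camera calls.

### The job

Test the two focus spindles on the flat plate: first the one in the lane nearer the low grey tray beside the plate, then the one in the other lane, rest closed fingertips on top of the bare shaft between the collars and roll it along the plate under light pressure (a few newtons, following it gently if it rises) through about half a turn in one stroke. One of the two runs out, its shaft rising and falling as it rolls: pick that one up and lay it in the grey tray, and leave the true one on the plate. Do not disturb the other things on the bench.

Things in the scene. Friction and masses are not known exactly. Their poses are not given: they have to be found in the camera images.
- plate: Dark flat plate, fixed, 170 x 300 mm, 30 mm thick. Origin: centre of its underside; x along the 170 mm side, y along the 300 mm side, the rolling direction, away from the tray. Low aluminium stops (5 mm high, 6 mm wide, 50 mm long) at y = -145, 0 and 145 mm stop the collars; each pair leaves a 56 mm gap round x = 0 for the fingers. They make two lanes, one spindle lying across each.
- lane_1 (a point): Centre of the lane nearer the tray, on the plate's top face. The lane is 139 mm long between stops; its spindle starts within 25 mm of here, its axis along the plate's x to 0.1 rad. Rolled under a flat finger on the shaft, a spindle goes 9 mm and the finger 14 mm per radian, so the finger gains 5 mm on the shaft per radian: start with the fingers' middle some 8 mm behind it.
- lane_2 (a point): Centre of the other lane, like lane_1. True spindle: shaft on the collars' axis, its top 14 mm above the plate throughout. Faulty spindle: shaft 2 mm off that axis; it starts at its lowest (top 12 mm above the plate, z up), may stay turned or roll back when let go, and its top rises 4 mm in half a turn. Either may lie in either lane. Contact is stiff: pressing 2 mm too deep can pass 10 N.
- spindle_a: One of two look-alike steel spindles. Shaft 10 mm diameter, 120 mm long, with two collars of 18 mm diameter, 12 mm wide, centred 45 mm either side of the middle. 0.08 to 0.17 kg. It rolls on its collars, shaft clear of the plate. Origin: on the collars' axis, midway, 9 mm above what it lies on however it is turned; x along the spindle; z up at the start, turns as it rolls.
- spindle_b: One of two look-alike steel spindles. Shaft 10 mm diameter, 120 mm long, with two collars of 18 mm diameter, 12 mm wide, centred 45 mm either side of the middle. 0.08 to 0.17 kg. It rolls on its collars, shaft clear of the plate. Origin: on the collars' axis, midway, 9 mm above what it lies on however it is turned; x along the spindle; z up at the start, turns as it rolls.
- tray: Grey plastic open tray for rejects, fixed to the bench on the plate's -y side, 170 x 110 mm, 25 mm high, walls 4 mm, inner floor about 4 mm above the bench. Origin: centre of its underside; x along its 170 mm side.
- oil_bottle: Bystander: small amber bottle, 30 mm across, 75 mm high. Origin: centre of its base.
- objective: Bystander: steel microscope objective standing on the bench, 28 mm across, 50 mm high. Origin: centre of its base.
- screwdriver: Bystander: screwdriver, 170 mm long, lying along its x. Origin: under its middle.
- marker: Bystander: black marker pen, 12 mm thick, about 140 mm long, lying along its x. Origin: under its middle.
- dish: Bystander: shallow glass dish, 84 mm across, 14 mm high. Origin: centre of its base.
- slide_case: Bystander: blue slide case, 85 x 140 x 32 mm. Origin: centre of its base.
Not all that is in view belongs to the job. What is shaped like the spindle_a but green is not meant.

How it is judged:
On the way, in this order (a step that is already met when the one before it is completed fails the run):
1. the spindle in the lane nearer the tray is turned by more than 2.0 rad from its start, on the plate, under the pressure of the fingers (over 0.8 N) (((angle between spindle_a's own z axis and vertical above 2 rad and contact force between the fingers and spindle_a above 0.8 N and contact force between spindle_a and plate above 1.8 N and y of spindle_a in the frame of plate below 0 m) or (angle between spindle_b's own z axis and vertical above 2 rad and contact force between the fingers and spindle_b above 0.8 N and contact force between spindle_b and plate above 1.8 N and y of spindle_b in the frame of plate below 0 m))), for 0.05 s.
2. the spindle in the other lane is turned in the same way (((angle between spindle_a's own z axis and vertical above 2 rad and contact force between the fingers and spindle_a above 0.8 N and contact force between spindle_a and plate above 1.8 N and y of spindle_a in the frame of plate above 0 m) or (angle between spindle_b's own z axis and vertical above 2 rad and contact force between the fingers and spindle_b above 0.8 N and contact force between spindle_b and plate above 1.8 N and y of spindle_b in the frame of plate above 0 m))), for 0.05 s.
At the end, for the whole second after the job is handed in: The faulty spindle lies at rest inside the grey tray on its floor (its middle inside the walls, no more than 20 mm above the bench), and the true one lies at rest on the plate on its collars (within 4 mm of its normal height); speeds under 0.02 m/s (x of spindle_b in the frame of tray between -0.08 and 0.08 m and y of spindle_b in the frame of tray between -0.05 and 0.05 m and z of spindle_b in the frame of tray between 0.008 and 0.02 m and x of spindle_a in the frame of plate between -0.08 and 0.08 m and y of spindle_a in the frame of plate between -0.15 and 0.15 m and z of spindle_a in the frame of plate between 0.035 and 0.043 m and linear speed of each of spindle_a, spindle_b below 0.02 m/s); the robot touches nothing.
It fails at once if a spindle is pressed on the plate with more than 15 N (contact force between any of spindle_a, spindle_b and plate above 15 N).
It fails at once if a bystander is moved by more than 40 mm (distance of any of oil_bottle, objective, screwdriver, marker, dish, slide_case from where it was at the start of the episode above 0.04 m).
It also fails if it takes over 72 s, if anything falls off the work surface, if the arm or the gripper's body presses on something with over 40 N, if the wrist force passes 120 N, or if a joint passes its speed limit or range.

## Working session

There is one attempt and no reset: what is moved stays moved. The work goes in short steps, Python scripts to look and compute and a shell command to move; the robot and the scene stay as the last step left them, time stands still between calls to the robot, and variables do not carry over. Pictures are saved under pics/ and viewed, at most 10 in all, crops included, and the job is handed in when it is done.

```bash
ls; mkdir -p pics
python3 - <<'E'
from station import bot
import cv2,numpy as np,pickle
o=bot.get_obs();print(o)
for n in("top","side"):
    s=bot.snapshot(n);pickle.dump(s,open(f"{n}.pkl","wb"));print(n,{k:v for k,v in s.items() if k!="image"})
    cv2.imwrite(f"pics/{n}0.png",np.array(s["image"])[:,:,::-1])
E
```

```text
pics
{'t': 0.0, 'joint_positions': array([-8.42398400e-01,  3.85541401e-01,  6.61267120e-03, -5.00031849e-04,
       -1.19399203e+00, -2.58612004e-01]), 'dq': array([-3.72732331e-04, -7.02482573e-04, -1.21480892e-04,  3.34922812e-05,
        7.51498170e-05,  1.16021762e-03]), 'tau': array([ 4.17327033e-05, -3.92293775e+01,  1.88397807e+01,  4.18609321e+00,
       -4.60784388e-03,  5.30092706e-06]), 'position': array([ 0.28271397, -0.55679544,  0.25222538]), 'eef_rot': array([-2.98536769e-04, -2.32649042e-01,  9.72560148e-01,  1.04554942e-03]), 'wrist_force': array([ 0.01191378, -0.34392716, -0.56970971]), 'wrist_torque': array([-0.05501142, -0.02700688,  0.00586538]), 'grip_force': 0.0, 'gripper_width': 0.9936255567374668}
top {'fx': 491.16352430621447, 'fy': 491.16352430621447, 'cx': 318.62764696426296, 'cy': 198.87296965376026, 'view': array([[-0.01836974, -0.99981746,  0.00525327,  0.07227267],
       [ 0.99403792, -0.01769826,  0.10758898, -0.53648062],
       [-0.10747637,  0.00719833,  0.99418158, -1.34809529],
       [ 0.        ,  0.        ,  0.        ,  1.        ]])}
side {'fx': 462.15455544878836, 'fy': 462.15455544878836, 'cx': 320.58986314102094, 'cy': 200.7203318767225, 'view': array([[-9.42135366e-01, -3.35232396e-01,  4.38664911e-04,
         5.29337868e-01],
       [ 2.45504989e-01, -6.89073720e-01,  6.81839210e-01,
        -1.34746663e-01],
       [-2.28272320e-01,  6.42492529e-01,  7.31501947e-01,
        -9.86295381e-01],
       [ 0.00000000e+00,  0.00000000e+00,  0.00000000e+00,
         1.00000000e+00]])}
```

View pics/top0.png

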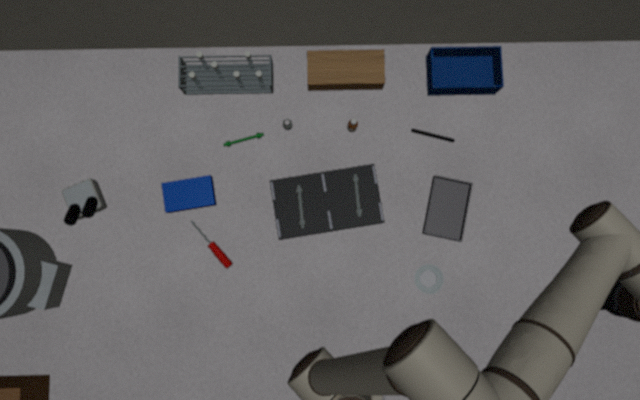

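View pics/side0.png

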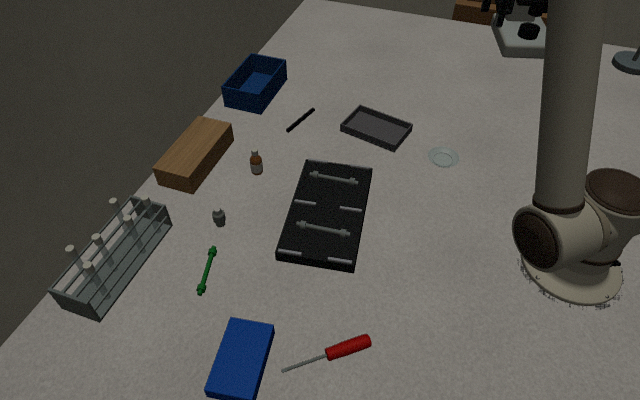

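The top view shows the plate centred near (327,202), with lane 1's spindle at (358,195), lane 2's at (300,205) and the tray at (447,208). The side view agrees; the green decoy is off the plate.

```bash
cat > h.py <<'E'
import numpy as np,cv2,pickle
from scipy.spatial.transform import Rotation as R
def R_tool(o): q=o["eef_rot"]; return R.from_quat([q[1],q[2],q[3],q[0]]).as_matrix()
def cast(s,uv,z,o=None):
    uv=np.atleast_2d(np.asarray(uv,float))
    d=np.c_[(uv[:,0]-s["cx"])/s["fx"],-(uv[:,1]-s["cy"])/s["fy"],-np.ones(len(uv))]
    if o is None: c2w=np.linalg.inv(s["view"])
    else:
        T=np.eye(4);T[:3,:3]=R_tool(o);T[:3,3]=o["position"];c2w=T@s["tool_from_camera"]
    d=d@c2w[:3,:3].T;c=c2w[:3,3]
    return c+d*((z-c[2])/d[:,2])[:,None]
def rect(mask,lo=0):
    cs,_=cv2.findContours(mask.astype(np.uint8),cv2.RETR_EXTERNAL,cv2.CHAIN_APPROX_NONE)
    return [c for c in sorted(cs,key=cv2.contourArea,reverse=True) if cv2.contourArea(c)>lo]
E
python3 - <<'E'
from h import *
s=pickle.load(open("top.pkl","rb"));im=np.array(s["image"]).astype(int);g=im.max(2)
roi=np.zeros_like(g,bool);roi[150:260,255:400]=1
print(g[202,340],g[260,330],g[195,358],g[208,447])
c=rect((g<85)&roi)[0];h=cv2.convexHull(c)
W=cast(s,h[:,0],.03)[:,:2];r=cv2.minAreaRect((W*1000).astype(np.float32));print("plate",r,cv2.boxPoints(r).round(0).tolist())
m=np.zeros(g.shape,np.uint8);cv2.fillPoly(m,[h],1);m=cv2.erode(m,np.ones((3,3)))
for c in rect((g>75)&(m>0),1):
    r=cv2.minAreaRect((cast(s,c[:,0],.04)[:,:2]*1000).astype(np.float32));print(np.round(r[0]),np.round(r[1]),r[2])
roi[:]=0;roi[165:250,410:485]=1
c=rect((g<115)&roi)[0];W=cast(s,c[:,0],.02)[:,:2];print("tray",cv2.minAreaRect((W*1000).astype(np.float32)))
E
```

```text
45 126 75 83
plate ((530.8138427734375, 40.563751220703125), (169.81182861328125, 298.57061767578125), 8.313321113586426) [[425.0, 176.0], [468.0, -119.0], [636.0, -95.0], [593.0, 201.0]]
[546. -46.] [113.  12.] 3.812089443206787
[516. 113.] [115.  11.] 4.370109558105469
[479.  33.] [48.  9.] 7.568972110748291
[582.  48.] [49.  8.] 9.082209587097168
[459. 175.] [48.  5.] 9.729515075683594
[562. 190.] [48.  5.] 6.591931343078613
[602. -92.] [49.  5.] 9.466073036193848
[ 498. -108.] [48.  4.] 7.6234564781188965
tray ((507.48248291015625, -299.235107421875), (120.53410339355469, 178.98831176757812), 76.68920135498047)
```

```bash
python3 -m creep '[[[-4.6,3.4,0,0],[-4.7,3.4,0,0],[-4.7,3.4,0,0],[-4.7,3.4,0,0],[-4.7,3.4,0,0],[-4.7,3.4,0,0],[-4.7,3.4,0,0],[-4.7,3.3,0,0],[-4.6,3.3,0,0],[-4.6,3.3,0,0]]]' 0 20
python3 -m creep '[[[0,0,0,-0.17],[0,0,0,-0.17],[0,0,0,-0.17],[0,0,0,-0.17],[0,0,0,-0.17],[0,0,0,-0.17],[0,0,0,-0.15],[0,0,0,0]]]'
cat > look.py <<'E'
import sys
from h import *
from station import bot
o=bot.get_obs();s=bot.snapshot("wrist");pickle.dump((o,s),open(sys.argv[1]+".pkl","wb"))
cv2.imwrite(f"pics/{sys.argv[1]}.png",np.array(s["image"])[:,:,::-1])
M=R_tool(o);print(o["t"],o["position"]*1000,"yawx",np.degrees(np.arctan2(M[1,0],M[0,0])),"F",o["wrist_force"],"z",M[:,2],o["gripper_width"],o["joint_positions"].round(2))
E
python3 look.py w1
```

```text
t: 1.35
position: [0.5471, -0.0435, 0.2531]
eef_rot: [-0.0, -0.233, 0.973, 0.0]
wrist_force: [0.9, -0.2, -0.2]
gripper_width: 0.005
grip_force: 0.0
t: 2.35
position: [0.5465, -0.0454, 0.2529]
eef_rot: [0.0, 0.73, -0.683, -0.0]
wrist_force: [0.2, -0.4, -0.5]
gripper_width: -0.001
grip_force: 0.0
2.35 [546.53311369 -45.35255144 252.89081956] yawx -86.15195710276153 F [ 0.16373994 -0.36422286 -0.45578971] z [-9.43631353e-04  1.39073621e-05 -9.99999555e-01] -0.0006642058839814114 [ 0.21  0.26 -0.18 -0.   -1.13 -0.15]
```

View pics/w1.png

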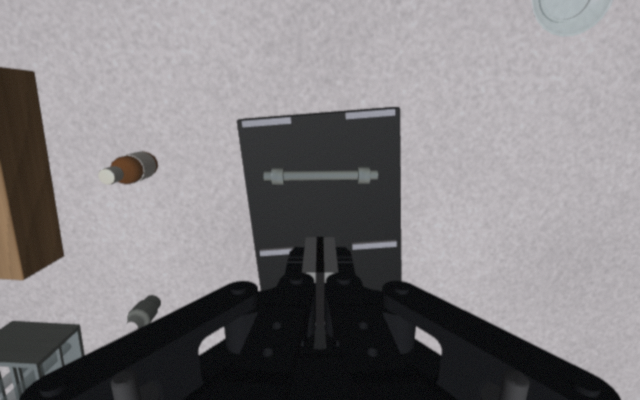

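The wrist view shows spindle 1 spanning (265,176) to (377,175), with stops above it (tray side) and below it.

```bash
cat > sp.py <<'E'
import sys
from h import *
o,s=pickle.load(open(sys.argv[1]+".pkl","rb"));im=np.array(s["image"]).astype(int);g=im.max(2)
x0,x1,y0,y1=map(int,sys.argv[2:6]); zc=float(sys.argv[6]) if len(sys.argv)>6 else .039
sub=np.zeros(g.shape,bool);sub[y0:y1,x0:x1]=1
th=75
M=R_tool(o)
for c in rect((g>th)&sub,20):
    W=cast(s,c[:,0],zc,o);r=cv2.minAreaRect((W[:,:2]*1000).astype(np.float32))
    (cx,cy),(w,h),a=r
    if w<h:a-=90
    d=M.T@(np.array([cx,cy,zc*1000])-o["position"]*1000)
    P=np.array([cx-531,cy-41]);t=np.radians(8.3)
    print("px",c[:,0].min(0),c[:,0].max(0),"world",np.round([cx,cy],1),"size",np.round([w,h],1),"ang",round((a+90)%180-90,1),"tool",d.round(1),"plate",np.round([P@[np.cos(t),np.sin(t)],P@[-np.sin(t),np.cos(t)]],1))
E
python3 sp.py w1 240 400 115 262
```

```text
px [263 168] [378 184] world [544.8 -42.3] size [121.3  16.3] ang 4.4 tool [ -3.2   1.3 213.9] plate [  1.6 -84.4]
px [240 143] [256 261] world [620.3  -4.7] size [133.3  18.1] ang 90.0 tool [-35.6 -76.6 213.8] plate [ 81.8 -58.1]
px [240 115] [292 127] world [603.1 -95.1] size [52.3 11.8] ang 3.8 tool [ 53.4 -53.3 213.8] plate [  51.7 -145. ]
px [352 240] [396 249] world [479.7  32.4] size [49.5  8.7] ang 8.3 tool [-82.   61.2 214. ] plate [-52.   -1.1]
px [259 248] [291 256] world [590.   48.1] size [36.8  8.7] ang 8.2 tool [-90.3 -49.8 213.9] plate [59.4 -1.5]
px [345 115] [395 119] world [ 499.3 -105.9] size [50.1  3.9] ang 3.8 tool [ 57.2  51.  213.9] plate [ -52.6 -140.8]
```

```bash
python3 -m creep '[[[0.1,0,2.5,0],[0.1,0.1,3,0],[0.1,0,3,0],[0.1,0,3,0],[0.1,0,2.5,0],[0,0,1.3,0],[0,0,0,0],[0,0,0,0]]]' 0
python3 look.py w2; python3 sp.py w2 180 480 0 235 0.039
```

```text
t: 3.4
position: [0.5469, -0.0503, 0.1013]
eef_rot: [-0.001, 0.731, -0.682, 0.001]
wrist_force: [1.2, 0.2, -0.6]
gripper_width: 0.001
grip_force: 0.0
3.4 [546.92571732 -50.30028351 101.30988232] yawx -86.05230418785169 F [ 1.24047955  0.1691257  -0.63492437] z [ 1.95729268e-03  9.22424291e-05 -9.99998080e-01] 0.0008006339137772689 [ 0.2   0.42 -0.38  0.   -0.78 -0.14]
px [180   0] [479 234] world [ 541.2 -107. ] size [174.4 125.6] ang 3.9 tool [56.2  9.7 62.3] plate [ -11.2 -147.9]
px [222 221] [422 234] world [545.2 -47.9] size [121.2   8.4] ang 3.9 tool [-2.5  1.7 62.3] plate [  1.2 -90. ]
px [365 120] [456 138] world [ 500.5 -109.2] size [50.2  7.3] ang 8.1 tool [55.6 50.5 62.2] plate [ -51.9 -144.3]
px [181 134] [270 152] world [602.8 -94.6] size [50.2  7.3] ang 8.2 tool [ 48.  -52.6  62.4] plate [  51.5 -144.5]
px [180 165] [193 234] world [625.8 -58.9] size [42.6  7.8] ang 87.2 tool [ 14.  -78.   62.5] plate [  79.4 -112.6]
```

View pics/w2.png

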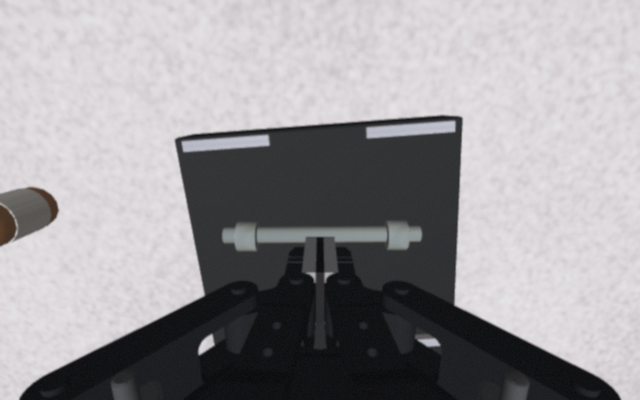

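Shaft centreline is about row 235 between collars at (246,236) and (398,234); the closed fingertips start at row 237.

Run:
```python
from h import *
o,s=pickle.load(open("w2.pkl","rb"));M=R_tool(o)
for z in(.038,.0395):
  for p in((284,235),(360,235),(246,236.5),(398,235)):
    w=cast(s,[p],z,o)[0]; print(z,p,w*1000,(M.T@(w-o["position"])*1000).round(1))
```

```text
0.038 (284, 235) [567.9181362  -41.10414041  38.        ] [ -7.7 -21.5  63.4]
0.038 (360, 235) [521.68362314 -44.26401957  38.        ] [-7.8 24.9 63.3]
0.038 (246, 236.5) [591.03601477 -38.53747223  38.        ] [ -8.7 -44.7  63.4]
0.038 (398, 235) [498.57305111 -45.8435023   38.        ] [-7.8 48.1 63.2]
0.0395 (284, 235) [567.78189744 -41.73434362  39.5       ] [ -7.1 -21.3  61.9]
0.0395 (360, 235) [521.92539999 -44.86838745  39.5       ] [-7.1 24.7 61.8]
0.0395 (246, 236.5) [590.71076312 -39.18866063  39.5       ] [ -8.1 -44.3  61.9]
0.0395 (398, 235) [499.0037811  -46.43495625  39.5       ] [-7.2 47.7 61.7]
```

```bash
python3 -m creep '[[[0.05,0,1.0,0],[0,0,1.2,0],[0,0,0.8,0],[0,0,0.3,0],[0,0,0,0],[0,0,0,0]]]' 0; for i in 1; do python3 -m creep '[[[0,0,0.05,0],[0,0,0,0]]]'; done;  python3 -m creep '[[[0,0,0.05,0],[0,0,0,0]]]'
```

```text
t: 4.2
position: [0.5464, -0.0509, 0.0676]
eef_rot: [-0.0, 0.731, -0.682, 0.0]
wrist_force: [-0.2, 0.5, 0.1]
gripper_width: 0.002
grip_force: 0.0
t: 4.45
position: [0.5463, -0.0509, 0.067]
eef_rot: [-0.0, 0.731, -0.682, 0.0]
wrist_force: [-0.7, -0.4, 1.3]
gripper_width: -0.002
grip_force: 0.0
t: 4.7
position: [0.5462, -0.0509, 0.0663]
eef_rot: [0.0, 0.731, -0.682, 0.0]
wrist_force: [-0.9, -0.5, 0.2]
gripper_width: -0.002
grip_force: 0.0
```

```bash
python3 -m creep '[[[0,0,0.04,0],[0,0,0,0]]]'|egrep 'pos|force';  python3 -m creep '[[[0,0,0.04,0],[0,0,0,0]]]'|egrep 'pos|force'; python3 -m creep '[[[0,0,0,0]]]'|egrep 'pos|force'
```

```text
position: [0.5462, -0.0509, 0.0659]
wrist_force: [-0.6, -0.1, 0.2]
grip_force: 0.0
position: [0.5462, -0.0509, 0.0655]
wrist_force: [0.1, -0.2, -0.9]
grip_force: 0.0
position: [0.5462, -0.0509, 0.0655]
wrist_force: [-0.5, -0.1, -0.4]
grip_force: 0.0
```

```bash
python3 -m creep '[[[0,0,0.05,0],[0,0,0,0]]]'|egrep 'pos|wrist';  python3 -m creep '[[[0,0,0.04,0],[0,0,0,0]]]'|egrep 'pos|wrist'; python3 -m creep '[[[0,0,0.03,0],[0,0,0,0]]]'|egrep 'pos|wrist'; python3 -m creep '[[[0,0,0.02,0],[0,0,0,0]]]'|egrep 'pos|wrist'
```

```text
position: [0.5461, -0.0509, 0.065]
wrist_force: [-0.1, -0.2, 0.3]
position: [0.5461, -0.0509, 0.0646]
wrist_force: [0.6, -0.4, -0.6]
position: [0.5461, -0.0509, 0.0643]
wrist_force: [0.4, 0.8, 0.8]
position: [0.5462, -0.0509, 0.0641]
wrist_force: [-0.2, 0.6, 0.0]
```

```bash
python3 -m creep '[[[0,0,0.03,0],[0,0,0,0]]]'|egrep 'pos|wrist';  python3 -m creep '[[[0,0,0.03,0],[0,0,0,0]]]'|egrep 'pos|wrist'; python3 -m creep '[[[0,0,0.02,0],[0,0,0,0]]]'|egrep 'pos|wrist'
```

```text
position: [0.5462, -0.0509, 0.064]
wrist_force: [-0.4, 0.2, 2.2]
position: [0.5463, -0.0509, 0.0639]
wrist_force: [-1.8, -0.3, 4.7]
position: [0.5463, -0.051, 0.0638]
wrist_force: [-1.7, -0.6, 6.0]
```

Contact came at TCP z ≈ 64.0, so the shaft top is 12 mm above the plate and spindle 1 looks like the faulty one. I'll roll it and follow the expected rise.

```bash
python3 -m creep '[[[-0.24,0,-0.015,0],[-0.24,0,-0.012,0],[0,0,0,0]]]'|egrep 'pos|wrist';  python3 -m creep '[[[-0.245,0,-0.019,0],[0,0,0,0]]]'|egrep 'pos|wrist'
```

```text
position: [0.5459, -0.0461, 0.064]
wrist_force: [-2.1, -0.1, 5.0]
position: [0.5457, -0.0437, 0.0642]
wrist_force: [-1.7, -0.3, 5.0]
```

```bash
python3 -m creep '[[[-0.25,0,-0.026,0],[0,0,0,0]]]'|egrep 'pos|wrist';  python3 -m creep '[[[-0.255,0,-0.031,0],[0,0,0,0]]]'|egrep 'pos|wrist'; python3 -m creep '[[[-0.262,0,-0.036,0],[0,0,0,0]]]'|egrep 'pos|wrist'
```

```text
position: [0.5455, -0.0413, 0.0645]
wrist_force: [-1.9, 0.1, 5.6]
position: [0.5453, -0.0388, 0.0648]
wrist_force: [-2.1, -0.3, 4.9]
position: [0.5451, -0.0362, 0.0651]
wrist_force: [-1.9, -1.1, 5.5]
```

The force holds at about 5 N while the height follows the rise.

```bash
python3 -m creep '[[[-0.27,0,-0.038,0],[0,0,0,0]]]'|egrep 'pos|wrist';  python3 -m creep '[[[-0.277,0,-0.04,0],[0,0,0,0]]]'|egrep 'pos|wrist'; python3 -m creep '[[[-0.285,0,-0.04,0],[0,0,0,0]]]'|egrep 'pos|wrist'; python3 -m creep '[[[-0.293,0,-0.038,0],[0,0,0,0]]]'|egrep 'pos|wrist'
```

```text
position: [0.5449, -0.0335, 0.0655]
wrist_force: [-1.3, 0.1, 5.5]
position: [0.5447, -0.0307, 0.0659]
wrist_force: [-1.2, -0.9, 6.0]
position: [0.5445, -0.0279, 0.0663]
wrist_force: [-1.8, -0.5, 4.6]
position: [0.5442, -0.025, 0.0667]
wrist_force: [-1.5, -1.3, 6.3]
```

```bash
python3 -m creep '[[[-0.3,0,-0.035,0],[0,0,0,0]]]'|egrep 'pos|wrist';  python3 -m creep '[[[-0.307,0,-0.03,0],[0,0,0,0]]]'|egrep 'pos|wrist'; python3 -m creep '[[[-0.31,0,-0.024,0],[0,0,0,0]]]'|egrep 'pos|wrist'; python3 -m creep '[[[-0.2,0,-0.012,0],[0,0,0,0],[0,0,0,0]]]'|egrep 'pos|wrist|t:'
```

```text
position: [0.544, -0.022, 0.067]
wrist_force: [-2.1, -0.8, 5.5]
position: [0.5437, -0.0189, 0.0673]
wrist_force: [-1.8, -0.3, 5.7]
position: [0.5435, -0.0157, 0.0676]
wrist_force: [-2.2, -0.0, 6.1]
t: 10.58
position: [0.5434, -0.0138, 0.0677]
eef_rot: [0.0, 0.731, -0.682, -0.0]
wrist_force: [-2.8, -0.1, 6.1]
```

Spindle 1 rose the full ~3.9 mm through about 2.7 rad, so it is faulty. Next is lane 2.

```bash
python3 -m creep '[[[0,0,-0.3,0],[0,0,-1,0],[0,0,-2,0],[-3,0.5,0,0],[-4,0.6,0,0],[-4,0.5,0,0],[-1.1,0.3,0,0],[0,0,0,0],[0,0,0,0]]]'|egrep 'pos|wrist|t:'
python3 look.py w3
```

```text
t: 11.7
position: [0.5164, 0.1049, 0.1003]
eef_rot: [0.0, 0.731, -0.683, -0.0]
wrist_force: [-0.0, -0.1, -0.0]
11.7 [516.39383177 104.93781067 100.30403662] yawx -86.0993287635352 F [-0.02128176 -0.1410233  -0.02306441] z [-1.27812008e-04 -1.13170264e-04 -9.99999985e-01] -0.0008843641232445633 [ 0.51  0.39 -0.43  0.   -0.75 -0.44]
```

View pics/w3.png

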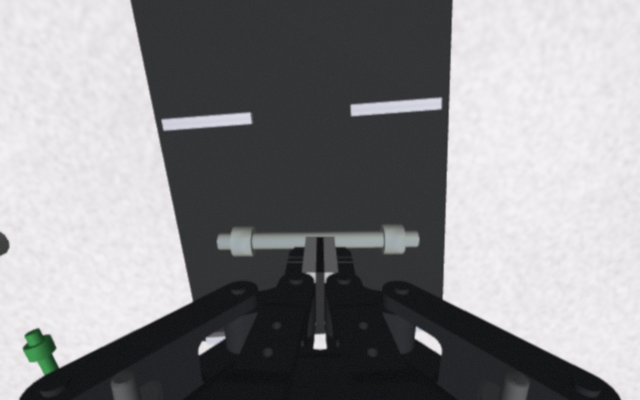

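The lane 2 shaft centreline is at row ~240.5, with collars at (242,241.5) and (394,239.5).

Run:
```python
from h import *
o,s=pickle.load(open("w3.pkl","rb"));M=R_tool(o)
for p in((284,240.7),(360,240),(242,241.5),(394,239.5)):
    w=cast(s,[p],.039,o)[0]; print(p,(w*1000).round(1),(M.T@(w-o["position"])*1000).round(1))
```

```text
(284, 240.7) [536.9 117.   39. ] [-10.6 -21.3  61.3]
(360, 240) [491.  113.4  39. ] [-10.2  24.7  61.3]
(242, 241.5) [562.3 119.2  39. ] [-11.1 -46.8  61.3]
(394, 239.5) [470.5 111.7  39. ] [-9.9 45.3 61.3]
```

```bash
python3 -m creep '[[[-0.25,0,1.0,0],[0,0,1.2,0],[0,0,0.8,0],[0,0,0.3,0],[0,0,0,0],[0,0,0,0]]]' 0|egrep 'pos|wrist';python3 -m creep '[[[0,0,0.06,0],[0,0,0,0]]]'|egrep 'pos|wrist';  python3 -m creep '[[[0,0,0.03,0],[0,0,0,0]]]'|egrep 'pos|wrist'; python3 -m creep '[[[0,0,0.02,0],[0,0,0,0]]]'|egrep 'pos|wrist'; python3 -m creep '[[[0,0,0.02,0],[0,0,0,0]]]'|egrep 'pos|wrist'
```

```text
position: [0.5164, 0.1084, 0.0675]
wrist_force: [0.8, -0.0, -0.1]
position: [0.5162, 0.1083, 0.0669]
wrist_force: [0.3, 0.1, 1.1]
position: [0.5161, 0.1082, 0.0664]
wrist_force: [0.1, -0.1, -0.3]
position: [0.5161, 0.1082, 0.0661]
wrist_force: [0.6, 0.3, 1.1]
position: [0.5162, 0.1082, 0.0661]
wrist_force: [0.2, 0.0, 0.9]
```

```bash
python3 -m creep '[[[0,0,0.03,0],[0,0,0,0]]]'|egrep 'pos|wrist';  python3 -m creep '[[[0,0,0.02,0],[0,0,0,0]]]'|egrep 'pos|wrist'; python3 -m creep '[[[0,0,0,0]]]'|egrep 'pos|wrist'
```

```text
position: [0.5162, 0.1082, 0.0659]
wrist_force: [-1.1, -0.5, 2.1]
position: [0.5162, 0.1083, 0.0659]
wrist_force: [-2.2, -1.0, 3.8]
position: [0.5162, 0.1082, 0.0659]
wrist_force: [-1.7, -0.1, 5.8]
```

```bash
python3 -m creep '[[[-0.28,0,0,0],[-0.28,0,0,0],[0,0,0,0]]]'|egrep 'pos|wrist';  python3 -m creep '[[[-0.28,0,0,0],[0,0,0,0]]]'|egrep 'pos|wrist'; python3 -m creep '[[[-0.28,0,0,0],[0,0,0,0]]]'|egrep 'pos|wrist'
```

```text
position: [0.5158, 0.114, 0.0659]
wrist_force: [-1.4, -0.2, 4.3]
position: [0.5155, 0.1167, 0.0659]
wrist_force: [-1.9, 0.6, 5.0]
position: [0.5153, 0.1196, 0.0659]
wrist_force: [-2.6, 0.3, 5.2]
```

```bash
python3 -m creep '[[[-0.28,0,0,0],[-0.28,0,0,0],[0,0,0,0]]]'|egrep 'pos|wrist';  python3 -m creep '[[[-0.28,0,0,0],[-0.28,0,0,0],[0,0,0,0]]]'|egrep 'pos|wrist'; python3 -m creep '[[[-0.28,0,0,0],[-0.28,0,0,0],[0,0,0,0]]]'|egrep 'pos|wrist';  python3 -m creep '[[[-0.28,0,0,0],[-0.28,0,0,0],[0,0,0,0]]]'|egrep 'pos|wrist'; python3 -m creep '[[[-0.28,0,0,0],[-0.1,0,0,0],[0,0,0,0],[0,0,0,0]]]'|egrep 'pos|wrist|t:'
```

```text
position: [0.5148, 0.1251, 0.0658]
wrist_force: [-2.9, 0.3, 5.0]
position: [0.5144, 0.1307, 0.0658]
wrist_force: [-2.5, 1.4, 5.8]
position: [0.5139, 0.1362, 0.0658]
wrist_force: [-3.3, 0.3, 6.5]
position: [0.5135, 0.1418, 0.0658]
wrist_force: [-1.9, 1.2, 6.2]
t: 17.0
position: [0.5132, 0.1454, 0.0658]
eef_rot: [0.0, 0.731, -0.682, -0.0]
wrist_force: [-2.4, 0.6, 6.4]
```

Spindle 2 stayed level at 65.8–65.9 mm, so it is the true one. I'll lift off and go back to spindle 1 for the pick-up.

```bash
python3 -m creep '[[[0,0,-0.3,0],[0,0,-1.5,0],[0,0,-4,0],[1,0,-5,0],[4,-0.5,-4,0],[4,-0.5,0,0],[4,-0.5,0,0],[3.5,-0.4,0,0],[0,0,0,0]]]' |egrep 'pos|wrist|t:'
python3 -m creep '[[[0,0,0,0.17],[0,0,0,0.17],[0,0,0,0.17],[0,0,0,0.17],[0,0,0,0.17],[0,0,0,0.17],[0,0,0,0.17],[0,0,0,0.17],[0,0,0,0.17],[0,0,0,0.04]]]' 4.5 |egrep 'pos|wrist|t:'; python3 -m creep '[[[0,0,0,0]]]' >/dev/null
python3 look.py w4
```

```text
t: 18.12
position: [0.5441, -0.0196, 0.2141]
eef_rot: [-0.0, 0.73, -0.684, 0.0]
wrist_force: [0.1, 0.2, 0.5]
t: 19.38
position: [0.5438, -0.0169, 0.214]
eef_rot: [0.0, -0.034, 0.999, 0.0]
wrist_force: [0.7, 0.7, -0.0]
19.5 [543.87581569 -16.98406298 213.95024788] yawx -175.91709640074404 F [ 0.50969569 -0.25162846  0.00507748] z [ 6.73299732e-04  2.79193218e-04 -9.99999734e-01] 0.5251233021932472 [ 0.27  0.28 -0.25 -0.   -1.04 -1.77]
```

View pics/w4.png

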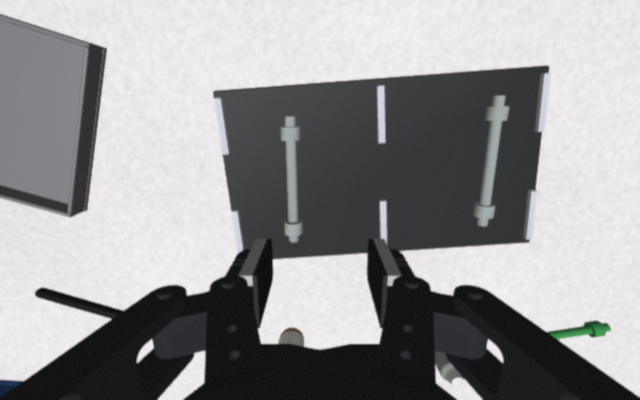

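Spindle 1 runs from (290,116) to (294,242), having rolled back a bit. Spindle 2 runs from (500,98) to (483,224), slightly skewed, still in lane 2.

```bash
python3 sp.py w4 255 330 105 248 0.039; python3 sp.py w4 465 520 90 235 0.039
```

```text
px [279 115] [302 243] world [545.6 -42.8] size [122.6  18.8] ang 4.3 tool [  0.3 -25.9 174.9] plate [  2.3 -85.1]
px [255 240] [264 247] world [609.5 -71.1] size [7.5 9.2] ang -86.0 tool [-61.5 -58.7 175. ] plate [  61.5 -122.3]
px [255 105] [265 113] world [481.1 -73.3] size [6.8 9. ] ang -86.0 tool [ 66.7 -51.7 174.9] plate [ -65.8 -105.9]
px [474  95] [509 227] world [515.8 139.6] size [122.7  20.3] ang 4.7 tool [ 17.  158.1 175. ] plate [-0.8 99.7]
```

```bash
python3 -m creep '[[[0,-1.3,0,0],[0,-1.3,1,0],[0,0,3,0],[0,0,4,0],[0,0,4,0],[0,0,2.5,0],[0,0,0.5,0],[0,0,0,0],[0,0,0,0]]]' 3.5 60 |egrep 'pos|wrist|t:'; python3 look.py w5
```

```text
t: 20.68
position: [0.5466, -0.0438, 0.0647]
eef_rot: [0.001, -0.035, 0.999, 0.0]
wrist_force: [-0.4, -0.9, 1.5]
20.675 [546.55595523 -43.77011277  64.66307202] yawx -175.99752639576081 F [-0.40106539 -0.93726578  1.51545897] z [ 2.46142542e-03  3.29944315e-04 -9.99996916e-01] 0.4103601062454491 [ 0.22  0.47 -0.41  0.   -0.69 -1.72]
```

View pics/w5.png

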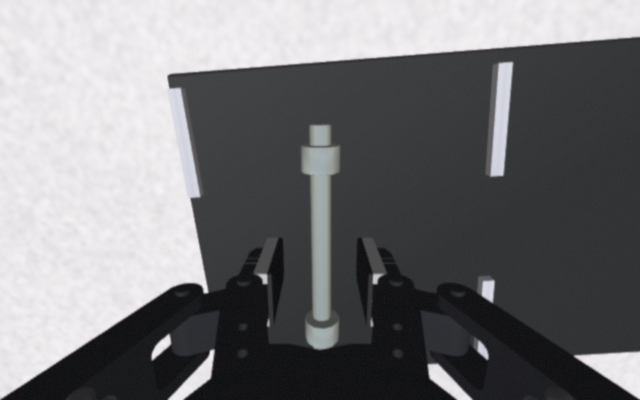

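The shaft (column 320) lies centred between the pads (columns 270 and 370).

```bash
python3 -m creep '[[[0,0,0.5,0],[0,0,0.4,0],[0,0,0.2,0],[0,0,0,0]]]' |egrep 'pos|wrist|t:'; python3 -m creep '[[[0,0,0,0],[0,0,0,0],[0,0,0,0],[0,0,0,0],[0,0,0,0],[0,0,0,0]]]' 0 50; python3 -m creep '[[[0,0,-0.3,0],[0,0,-1,0],[0,0,-3,0],[0,0,-4,0],[0,0,-3,0],[0,0,0,0]]]'; python3 look.py w6
```

```text
t: 21.22
position: [0.5456, -0.0437, 0.0522]
eef_rot: [-0.0, -0.035, 0.999, -0.0]
wrist_force: [0.6, 0.2, -1.0]
t: 21.98
position: [0.5459, -0.0437, 0.0527]
eef_rot: [0.0, -0.035, 0.999, 0.0]
wrist_force: [-0.2, -0.1, 1.1]
gripper_width: 0.088
grip_force: 48.9
t: 22.72
position: [0.5472, -0.0435, 0.1686]
eef_rot: [0.003, -0.035, 0.999, 0.0]
wrist_force: [-0.2, -0.8, -1.6]
gripper_width: 0.094
grip_force: 48.8
22.725 [547.19648669 -43.45507891 168.56498761] yawx -175.98398174673156 F [-0.20810912 -0.82049994 -1.56873383] z [ 0.00659568  0.00106937 -0.99997768] 0.09417977258894179 [ 0.22  0.33 -0.3   0.   -0.93 -1.72]
```

View pics/w6.png

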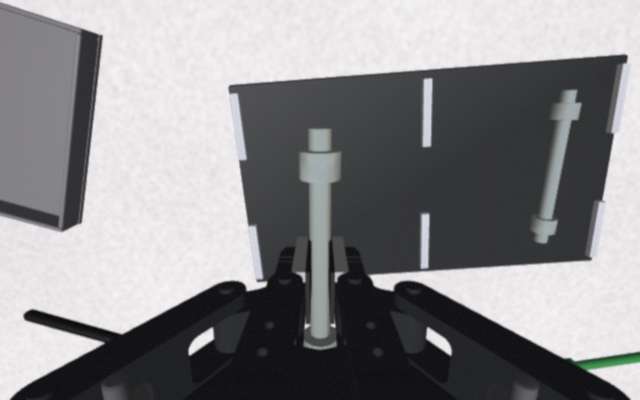

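The spindle is held with 49 N and clear of the plate. Now carry it to the tray.

```bash
python3 -m creep '[[[0.8,-3,0,0],[1,-5,0,0],[1,-5,0,0],[1,-5,0,0],[1,-5,0,0],[1,-2.2,0,0],[0,0,0,0.15],[0,0,0,0.155],[0,0,0,0],[0,0,0,0]]]'; python3 look.py w7
```

```text
t: 24.02
position: [0.505, -0.2989, 0.1645]
eef_rot: [-0.001, 0.116, 0.993, 0.0]
wrist_force: [0.3, -0.8, -0.5]
gripper_width: 0.088
grip_force: 49.0
24.025 [ 505.00000497 -298.8595884   164.5103863 ] yawx 166.6498478978839 F [ 0.29518888 -0.75442477 -0.49920914] z [-1.76040844e-03  6.63484773e-04 -9.99998230e-01] 0.08778834114700192 [-0.26  0.4  -0.21 -0.   -0.96 -1.55]
```

View pics/w7.png

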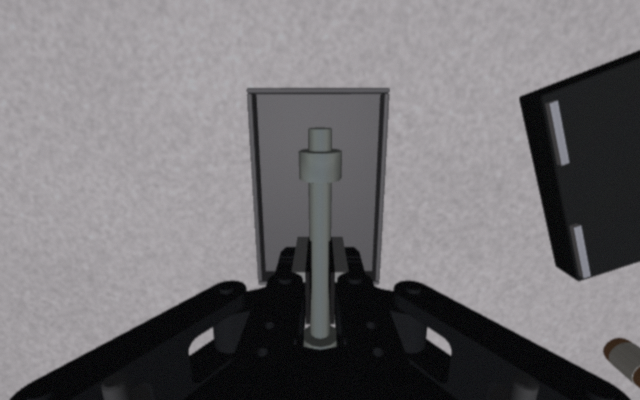

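The tray rim spans (248,90)–(388,90) at the far edge and rows to ~283 at the near edge; the spindle is aligned laterally. Next is the lengthwise check.

Run:
```python
from h import *
o,s=pickle.load(open("w7.pkl","rb"));M=R_tool(o)
for p in((248,90),(388,90),(261,283),(379,283)):
    w=cast(s,[p],.025,o)[0]; print(p,(M.T@(w-o["position"])*1000).round(1))
```

```text
(248, 90) [ 81.2 -54.  139.6]
(388, 90) [ 81.1  52.9 139.7]
(261, 283) [-84.1 -52.3 139.3]
(379, 283) [-84.2  54.  139.4]
```

```bash
python3 -m creep '[[[0,0,2,0],[0,0,4,0],[0,0,4,0],[0,0,2,0],[0,0,1,0],[0,0,0.4,0],[0,0,0.2,0],[0,0,0,0],[0,0,0,0]]]'
```

```text
t: 25.2
position: [0.5058, -0.2992, 0.0302]
eef_rot: [0.001, 0.117, 0.993, -0.0]
wrist_force: [0.1, 0.6, -1.1]
gripper_width: 0.092
grip_force: 49.0
```

```bash
python3 -m creep '[[[0,0,0.1,0],[0,0,0.1,0],[0,0,0.1,0],[0,0,0,0]]]'; python3 -m creep '[[[0,0,0,0],[0,0,0,0],[0,0,0,0],[0,0,0,0],[0,0,0,0]]]' 3.2;  python3 -m creep '[[[0,0,-0.5,0],[0,0,-1,0],[0,0,-4,0],[0,0,-5,0],[0,0,-5,0],[0,0,0,0],[0,0,0,0],[0,0,0,0],[0,0,0,0],[0,0,0,0]]]'; python3 look.py w8
```

```text
t: 25.7
position: [0.5054, -0.2991, 0.0267]
eef_rot: [-0.0, 0.117, 0.993, -0.0]
wrist_force: [-0.7, -0.1, 1.6]
gripper_width: 0.088
grip_force: 49.1
t: 26.32
position: [0.5054, -0.2991, 0.0265]
eef_rot: [0.0, 0.117, 0.993, 0.0]
wrist_force: [0.0, -0.8, -0.1]
gripper_width: 0.379
grip_force: 0.0
t: 27.58
position: [0.5052, -0.2991, 0.1807]
eef_rot: [-0.001, 0.117, 0.993, 0.0]
wrist_force: [0.1, 0.5, -0.2]
gripper_width: 0.373
grip_force: 0.0
27.575 [ 505.20835049 -299.05883977  180.68578997] yawx 166.52309156035585 F [ 0.08930862  0.45965594 -0.23742859] z [-1.48507547e-03  3.86342125e-04 -9.99998823e-01] 0.3732055742155783 [-0.26  0.38 -0.19  0.   -1.   -1.55]
```

View pics/w8.png

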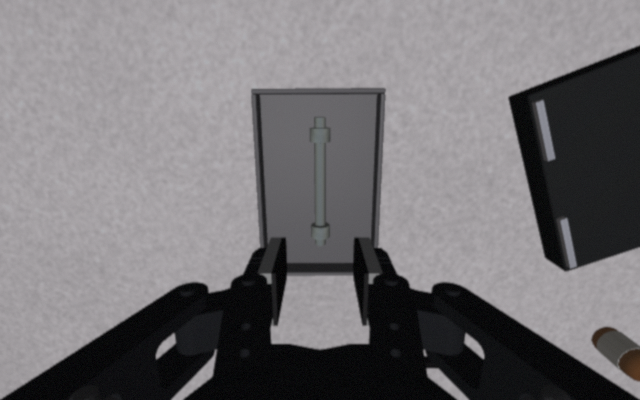

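The spindle lies flat in the middle of the tray, from (320,118) to (320,245). I'll let it rest a moment and hand in.

```bash
python3 -m creep '[[[0,0,0,0],[0,0,0,0],[0,0,0,0],[0,0,0,0],[0,0,0,0],[0,0,0,0],[0,0,0,0],[0,0,0,0]]]' >/dev/null; python3 -c "
from station import bot
print(bot.hand_in())"
```

```text
the job is handed in; nothing more can be done
None
```

I rolled both spindles through about 2.7 rad under roughly 5–6 N; the one in the lane nearer the tray ran out (rose about 4 mm) and now lies in the grey tray, the true one is still on the plate, and the job is handed in (no verdict was returned).

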